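# Set the grinder's speed lever to the third click and start it

### The arm

A 6-joint arm with a two-finger parallel gripper is mounted at the origin on the work surface. World frame = base frame: x ahead of the robot, y to its left, z up, the work surface at z = 0. Lengths are in m, angles in rad, forces in N, time in s.
With the tool pointing down it reaches from about 0.35 to 0.975 m from the base axis. Payload 4.9 kg.
Tool frame: the origin (TCP) lies midway between the tips of the shut fingers; the grasp point (between the pads) lies 19 mm behind it; z points along the fingers, y is the line along which they close (so a half turn about z gives the same grasp; the last joint's range is limited). The gripper opens to 85 mm and grips with 20 to 120 N. Pads are 22 mm wide; open, the fingers measure 114 mm over their backs; the gripper's body (76 mm by 85 mm) begins 54 mm behind the grasp point. The pads swing forward as they close: fully open they stand 13 mm farther back than shut.
Start: joints at [1.13, 0.053, 1.613, -0, 1.476, -0.119], TCP at [0.198, 0.593, 0.231] pointing down, gripper open.
Joint ranges: [-3.01, 3.01], [-1.01, 2.22], [0.06, 2.58], [-1.02, 4.17], [0.09, 2.62], [-3.14, 3.14]. Speed limits (rad/s): [2.57, 2.57, 3.14, 3.14, 3.14, 3.14].

### API

Orientations are given as a rotation vector (axis times angle).
In Python, from station import ctrl gives the robot as it stands.
- The arm moves only by the tool carry_out, never from a script. Its argument "moves" is a list of rows, each an object of numbers: "x", "y", "z": the shift along the tool's x, y, z in units of 25 mm (1.0 is 25 mm); "turn": the turn about the tool's z in rad. In form: [{"x": .., "y": .., "z": .., "turn": ..}, ...]. A call has exactly 8 rows; each row shifts and turns the commanded pose from where the row before left it, along the tool's axes as they then stand; what a row does not reach is not made up. A row lasts 1/10 s, in which the tool goes at most 50 mm and 8.59 degrees, less where a joint would pass 70% of its speed; a pose out of reach is approached as far as the arm can. A call is refused whole if a number of a shift passes 1 or a number of a turn 0.15, either way. A call with a gripper value outside its range is refused whole. "grip" is the finger opening in mm, from 0 to 85.4, set as the call begins (left out, the last holds). The fingers move at their own pace and stop on an object; "newtons" is the grip in N (left out, the last holds). Time passes only in rows, so rows that do not move let the fingers close, or fill a call up. It gives the time, the measured TCP pose, the force, the opening and the grip force at its end, in the units of the state.
- ctrl.get_obs(): the state, without advancing time (a new reading comes with each control period).
- ctrl.get_image(name): name is "scene" or "side" or "wrist"; returns the picture (480x640x3 uint8, red, green, blue); there is no depth.
- ctrl.calibration(name): a dict with "fx", "fy", "cx", "cy" (pixels), "R" (3x3) and "t" (3): a world point X has camera coordinates R X + t; the wrist camera has in their place "T_tool_cam" (4x4, takes a point from camera to tool coordinates, whose origin is the TCP and whose axes are the flange's). Camera axes: x right, y down, z forward; pixel columns grow to the right and rows downward; lengths in m; the calibration is good to about 2 mm. A picture is of the moment at which its call begins: read the wrist's pose just before it. calibration takes no time and is no camera call.
- ctrl.finish_job(): hands the job in; it is judged then, once.
Trained networks look in the newest picture that a camera, given by its name, has taken for a name from the list of things; names that differ only in an ending like _2 or _b are one class to them, and where a whole thing is asked for, a point or a joint stands for the part that bears it (a point fixed in the world has none). Each returns a list of dicts, best first, with "confidence" (0 to 1); they miss things now and then, are a little off and sometimes report something else, mostly with a low value. They report only what shows in the picture. A call takes as long as a camera call.
- ctrl.look_for(camera, query): "rect" ([left, top, width, height] in pixels, round what is visible of it).
- ctrl.mark_of(camera, query): "pixel" ([column, row] in pixels: a listed point, or the origin of a listed thing).
The state is a dict: "t": time; "q": joint angles; "dq": joint speeds; "effort": joint torques, N m; "tool_pos": TCP position; "tool_rot": TCP orientation; "contact_force": force on the tool from outside, world axes, zero at the start; "wrist_torque": the same for the moment, N m; "opening": finger opening in m; "grip_force": force on a finger pad.
Only numpy, scipy, OpenCV 4.12 (cv2) and the standard library are available. Lean on these libraries where they do the work, as an engineer would, in place of code of your own. Each camera call takes 0.05 s, during which the arm holds its last target. There are 200 camera calls.

### The job

On the grey speed controller of the bench grinder, push the red lever with your fingertips away from its off end (the red mark) until it sits in the third click counted from off, without letting it go beyond that click and without pinching it. Then press the green start button all the way down, let it come back up, and leave the things lying around undisturbed.

Things in the scene. Friction and masses are not known exactly. Their poses are not given: they have to be found in the camera images.
- controller: Grey box fixed to the bench, 160 (x) by 230 (y) by 45 mm high; origin at the centre of its underside, z up. Turned by up to 0.5 rad either way. On its top a black track runs along its y at x = +30 mm, with six marks 18 mm apart beside it (at x = +58 mm, y = -45 to +45 mm): the red one at y = -45 mm is off, the five white ones are clicks 1 to 5. The button is at x = -45 mm, y = +65 mm.
- lever (a joint): Travel along the controller's +y, in m: 0 = off, clicks at 0.018, 0.036, 0.054 (third), 0.072, 0.090, each good to 0.5 mm. Starts at off, click 1 or 2 (rarely balanced half-way). Moving on takes up to 5 N (6 N at 50 mm/s), most 4.5 mm past a click, falling to nothing at half-way (9 mm); past that it pulls itself into the next click and stays; let go before, it springs back.
- lever_top (a point): Centre of the lever's top, 87 mm above the bench. The lever is 24 mm long along the track (12 mm either side of this point) and stands 42 mm above the box; its two red cheeks are its end faces, its black core is 14 mm long and 18 mm wide and is 6 mm higher than the cheeks.
- lever_back (a point): Centre of the outer face of the lever's red cheek on the off side: push here. The cheek is a plate 5 mm thick (controller y), 28 mm wide (controller x) and 36 mm high, just above the box's top; this point is 63 mm above the bench.
- lever_front (a point): Centre of the outer face of the other red cheek, the same plate at the lever's +y end. Fingers pressing on both cheeks at once count as pinching.
- start (a joint): Travel of the green button in m: 0 = up, 0.006 = all the way down. A spring returns it; holding it fully down takes 4 N.
- start_top (a point): Centre of the green button's top face (34 mm across), when up about 67 mm above the bench; it is pressed straight down.
- grit_jar: Loose jar, 56 mm across, 75 mm high, beside the off end of the controller; origin at the centre of its underside. Leave alone.
- driver: Loose screwdriver lying on the bench on the robot's side of the controller; origin under its middle. Leave alone.
- hone: Loose sharpening stone, 50 by 120 by 22 mm, beyond the controller; origin at the centre of its underside. Leave alone.
- tin: Loose closed tin, 93 by 63 by 31 mm, beside the button end of the controller; origin at the centre of its underside. Leave alone.

How it is judged:
By the outcome, as a careful person would: the job done as asked, in the order asked, and still so for the second after the job is handed in, with the robot touching nothing.
It also fails if it takes over 48 s, if anything falls off the work surface, if the arm or the gripper's body presses on something with over 40 N, if the wrist force passes 120 N, or if a joint passes its speed limit or range.

## Working session

There is one attempt and no reset: what is moved stays moved. The work goes in short steps, Python scripts to look and compute and a tool call to move; the robot and the scene stay as the last step left them, time stands still between calls to the robot, and variables do not carry over. Pictures are saved under pics/ and viewed, at most 10 in all, crops included, and the job is handed in when it is done.

Besides the shell and the picture viewer there is one more tool, called after "Request:" as name(argument=value, ...) on one line, values as JSON. carry_out: Moves the arm, as the interface text tells. Its arguments: {"type":"object","properties":{"moves":{"type":"array"},"grip":{"type":"number"},"newtons":{"type":"number"}},"required":["moves"]}

```bash
mkdir -p pics
cat > h.py <<'E'
import numpy as np, cv2
from scipy.spatial.transform import Rotation as Ro
from scipy.optimize import least_squares
from station import ctrl
def snap(n,f=None):
    im=ctrl.get_image(n)
    if f: cv2.imwrite('pics/'+f,im[:,:,::-1])
    return im
def cam(n,obs=None):
    c=ctrl.calibration(n)
    if 'R' in c: R,t=np.array(c['R']),np.array(c['t'])
    else:
        T=np.eye(4);T[:3,:3]=Ro.from_rotvec(obs['tool_rot']).as_matrix();T[:3,3]=obs['tool_pos']
        W=np.linalg.inv(T@np.array(c['T_tool_cam']));R,t=W[:3,:3],W[:3,3]
    return c['fx'],c['fy'],c['cx'],c['cy'],R,t
def proj(C,X):
    p=(C[4]@np.atleast_2d(X).T).T+C[5];return np.c_[C[0]*p[:,0]/p[:,2]+C[2],C[1]*p[:,1]/p[:,2]+C[3]]
def onz(C,px,z):
    d=C[4].T@np.array([(px[0]-C[2])/C[0],(px[1]-C[3])/C[1],1]);o=-C[4].T@C[5];return o+d*(z-o[2])/d[2]
E
python3 - <<'E'
from h import *
Z=dict(controller=0,lever_top=.087,lever_back=.063,lever_front=.063,start_top=.067,grit_jar=0,driver=0,hone=0,tin=0)
ims=[]
for n in('scene','side','wrist'):
    o=ctrl.get_obs();ims.append(snap(n,n+'0.png'));C=cam(n,o)
    for q in Z:
        r=ctrl.mark_of(n,q)[:2]
        print(n,q,[(np.round(a['pixel']),round(a['confidence'],2),np.round(onz(C,a['pixel'],Z[q]),3)[:2]) for a in r])
print(ctrl.get_obs())
print(ctrl.calibration('wrist'))
E
```

```text
scene controller [(array([199., 254.]), 0.92, array([ 0.562, -0.158]))]
scene lever_top [(array([162., 231.]), 0.65, array([ 0.589, -0.197]))]
scene lever_back [(array([152., 250.]), 0.88, array([ 0.611, -0.213])), (array([231., 212.]), 0.46, array([ 0.505, -0.1  ]))]
scene lever_front [(array([172., 246.]), 0.72, array([ 0.6  , -0.181]))]
scene start_top [(array([229., 211.]), 0.48, array([ 0.509, -0.102]))]
scene grit_jar [(array([ 91., 281.]), 0.71, array([ 0.643, -0.333])), (array([298., 258.]), 0.23, array([0.551, 0.03 ]))]
scene driver [(array([194., 206.]), 0.84, array([ 0.433, -0.206]))]
scene hone [(array([211., 323.]), 0.71, array([ 0.707, -0.094])), (array([299., 259.]), 0.41, array([0.553, 0.031]))]
scene tin [(array([298., 261.]), 0.62, array([0.558, 0.03 ])), (array([196., 256.]), 0.46, array([ 0.566, -0.161]))]
side controller [(array([347., 345.]), 0.56, array([ 0.572, -0.152]))]
side lever_top [(array([373., 332.]), 0.55, array([ 0.601, -0.189]))]
side lever_back [(array([375., 347.]), 0.66, array([ 0.601, -0.204]))]
side lever_front [(array([371., 336.]), 0.84, arra
[... 968 characters left out ...]
 array([-5.03251788e-01, -3.10099688e+00,  2.36181145e-05]), 'contact_force': array([ 0.21408093,  0.40592054, -0.2478634 ]), 'wrist_torque': array([-0.01483612, -0.03903282,  0.00197095]), 'grip_force': 0.0, 'opening': 0.08575804840653779}
{'fx': 422.99784184701656, 'fy': 422.99784184701656, 'cx': 313.09139886234965, 'cy': 239.9824916550108, 'T_tool_cam': array([[ 1.67548001e-04, -9.58264436e-01, -2.85883268e-01,
         7.29259697e-02],
       [ 9.99999487e-01, -1.24889140e-04,  1.00469237e-03,
        -4.13925688e-04],
       [-9.98464678e-04, -2.85883290e-01,  9.58263924e-01,
        -1.42015619e-01],
       [ 0.00000000e+00,  0.00000000e+00,  0.00000000e+00,
         1.00000000e+00]])}
```

Run:
```python
import cv2
a=cv2.imread('pics/scene0.png')[170:350,60:330];b=cv2.imread('pics/side0.png')[250:450,220:460]
a=cv2.resize(a,(480,320),interpolation=3);b=cv2.resize(b,(320,267),interpolation=3)
a=cv2.resize(a,(780,520)); cv2.imwrite('pics/a.png',a)
```

```text
(no output)
```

View pics/a.png

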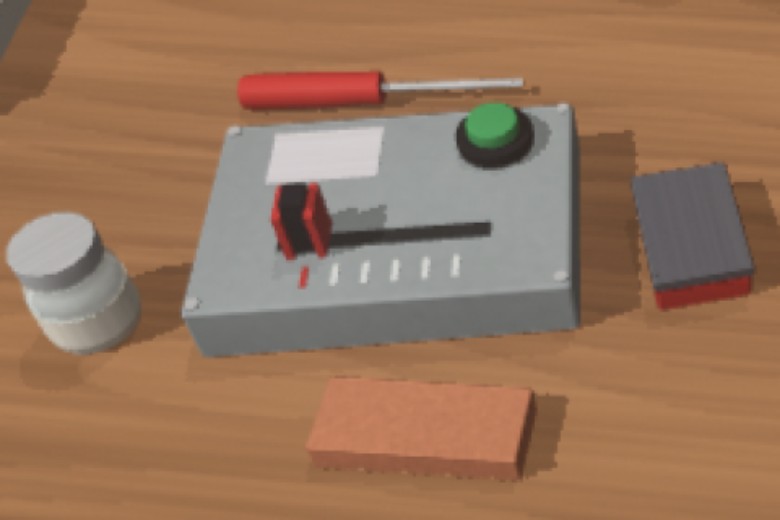

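Request:
carry_out(moves=[{"x":-0.5,"y":-0.5},{"x":-1,"y":-1},{"x":-1,"y":-1},{"x":-1,"y":-1},{"x":-1,"y":-1},{"x":-1,"y":-1},{"x":-1,"y":-1},{"x":-1,"y":-1}], grip=0)

```text
validation failed for argument at $.mo...
```

Request:
carry_out(moves=[{"x":-1,"y":-1},{"x":-1,"y":-1},{"x":-1,"y":-1},{"x":-1,"y":-1},{"x":-1,"y":-1},{"x":-1,"y":-1},{"x":-1,"y":-1},{"x":-1,"y":-1}])

```text
validation failed for argument at $.mo...
```

Request:
carry_out(moves=[{"x":-1,"y":-1},{"x":-1,"y":-1},{"x":-1,"y":-1},{"x":-1,"y":-1},{"x":-1,"y":-1},{"x":-1,"y":-1},{"x":-1,"y":-1},{"x":-0.5,"y":-1}])

```text
validation failed for argument at $.mo...
```

Request:
carry_out(moves=[{"turn":0.14},{"turn":0.14},{"turn":0.14},{"turn":0.14},{"turn":0.14},{"turn":0.14},{"turn":0.14},{"turn":0.1}])

```text
validation failed for argument at $.mo...
```

```bash
cat > fit.py <<'E'
from h import *
def fit(names=('scene','side','wrist'),tag='1',x0=(.567,-.155,.17,0.0)):
    obs=[]
    for n in names:
        o=ctrl.get_obs();snap(n,n+tag+'.png');C=cam(n,o)
        for q in('controller','lever_top','lever_back','lever_front','start_top'):
            for a in ctrl.mark_of(n,q)[:1]:
                if a['confidence']>.4: obs.append((n,C,q,np.array(a['pixel'])))
    def loc(q,l):
        return np.array({'controller':(0,0,0),'lever_top':(.03,l-.045,.087),'lever_back':(.03,l-.057,.063),'lever_front':(.03,l-.033,.063),'start_top':(-.045,.065,.067)}[q])
    def res(p):
        R=Ro.from_euler('z',p[2]).as_matrix()
        return np.concatenate([proj(C,R@loc(q,p[3])+[p[0],p[1],0])[0]-px for _,C,q,px in obs])
    s=least_squares(res,x0,loss='soft_l1',f_scale=2,x_scale=(.01,.01,.1,.01))
    r=res(s.x).reshape(-1,2)
    for (n,_,q,px),e in zip(obs,r): print(n,q,np.round(px),np.round(e,1))
    return s.x
if __name__=='__main__':
    p=fit();print(p);o=ctrl.get_obs();print(o['t'],o['tool_pos'],o['tool_rot'],o['contact_force'],o['opening'])
E
python3 fit.py
```

```text
scene controller [199. 254.] [-0.8  2.1]
scene lever_top [160. 233.] [-0.2  3.2]
scene lever_back [155. 247.] [ 2.1 -0.9]
scene lever_front [170. 245.] [0.6 0.5]
scene start_top [229. 210.] [0.2 1.9]
side controller [346. 347.] [-1.   1.8]
side lever_top [370. 335.] [4.9 0.5]
side lever_back [377. 344.] [-0.1  4.5]
side lever_front [371. 338.] [-1.2 -0.6]
side start_top [403. 310.] [-94.8  -0.6]
[ 0.56527679 -0.15847297  0.14617697  0.00265388]
2.4 [0.19767126 0.59288672 0.23129593] [-5.03350482e-01 -3.10099311e+00  2.63393826e-05] [-0.44867621 -0.06621044 -0.15628589] 0.08512790801302057
```

View pics/wrist1.png

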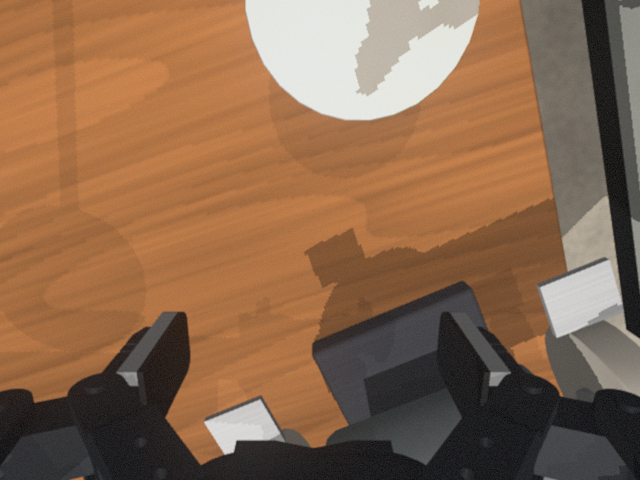

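The wrist view shows the gripper open over some other machine (dark box at about (400,350), white disc at (360,50)). The moves were refused because every row needs all its keys. I'll look at the whole scene before crossing it.

View pics/scene1.png

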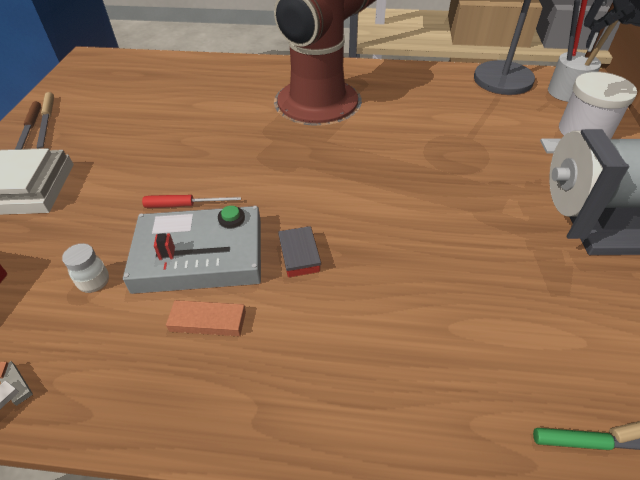

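View pics/side1.png

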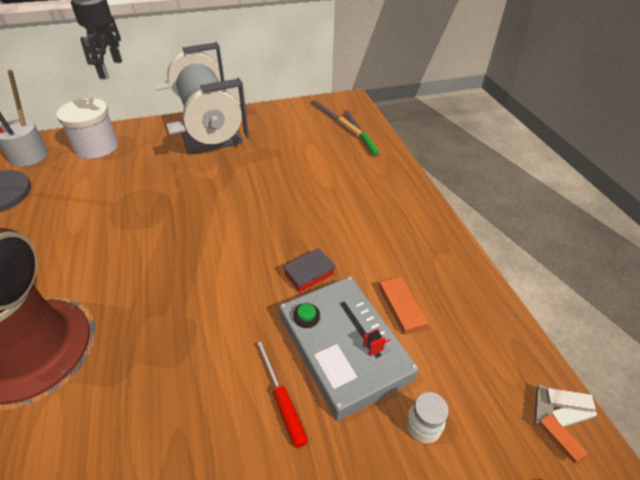

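Scene: controller at (195,250) with the lever at off, tin at (300,250), hone at (205,318), jar at (85,268), driver at (190,201). A bench grinder stands at (600,190), close to the arm's start. I'll locate it before moving.

Run:
```python
from h import *
S=cam('scene');D=cam('side')
print('base',onz(S,(590,253),0),onz(D,(190,152),0),onz(D,(245,135),0))
def tri(a,b):
    f=lambda X:np.r_[proj(S,X)[0]-a,proj(D,X)[0]-b]
    s=least_squares(f,[.4,.5,.1]);return s.x,s.fun
print('hub near',tri((562,175),(213,122)));print('guard top',tri((600,132),(222,85)))
print(proj(D,[[.198,.593,.231]]))
```

```text
base [ 4.84597201e-01  5.69465985e-01 -1.11022302e-16] [0.33932236 0.56265288 0.        ] [0.50560023 0.60887475 0.        ]
hub near (array([0.41669204, 0.49062663, 0.12505169]), array([ 0.19328433, -0.30206372,  0.2777201 ,  0.45535284]))
guard top (array([0.44937376, 0.50001386, 0.23192214]), array([-1.71431341,  3.01977856, -2.58970457, -4.98152051]))
[[112.92224893  75.9138198 ]]
```

Request:
carry_out(moves=[{"x":-0.33,"y":-1,"z":-0.4,"turn":0},{"x":-0.33,"y":-1,"z":-0.4,"turn":0},{"x":-0.33,"y":-1,"z":-0.4,"turn":0},{"x":-0.33,"y":-1,"z":-0.4,"turn":0},{"x":-0.33,"y":-1,"z":-0.4,"turn":0},{"x":-0.33,"y":-1,"z":-0.4,"turn":0},{"x":-0.33,"y":-1,"z":-0.4,"turn":0},{"x":-0.33,"y":-1,"z":-0.4,"turn":0}], grip=0)

```text
t: 3.2
tool_pos: [0.1969, 0.3812, 0.3118]
tool_rot: [0.503, 3.101, 0.001]
contact_force: [-0.0, 0.5, 1.2]
opening: 0.0002
grip_force: 0.0
```

Request:
carry_out(moves=[{"x":-0.9,"y":-0.7,"z":0,"turn":0},{"x":-0.9,"y":-0.7,"z":0,"turn":0},{"x":-0.9,"y":-0.7,"z":0,"turn":0},{"x":-0.9,"y":-0.7,"z":0,"turn":0},{"x":-0.9,"y":-0.7,"z":0,"turn":0},{"x":-0.9,"y":-0.7,"z":0,"turn":0},{"x":-0.9,"y":-0.7,"z":0,"turn":0},{"x":-0.9,"y":-0.7,"z":0,"turn":0}])

```text
t: 4.0
tool_pos: [0.324, 0.1915, 0.3115]
tool_rot: [0.503, 3.1, 0.001]
contact_force: [0.5, -0.1, 0.8]
opening: -0.0002
grip_force: 0.0
```

Request:
carry_out(moves=[{"x":-0.9,"y":-0.7,"z":0,"turn":0},{"x":-0.9,"y":-0.7,"z":0,"turn":0},{"x":-0.9,"y":-0.7,"z":0,"turn":0},{"x":-0.9,"y":-0.7,"z":0,"turn":0},{"x":-0.9,"y":-0.7,"z":0,"turn":0},{"x":-0.9,"y":-0.7,"z":0,"turn":0},{"x":-0.9,"y":-0.7,"z":0,"turn":0},{"x":-0.9,"y":-0.7,"z":0,"turn":0}])

```text
t: 4.8
tool_pos: [0.4505, 0.0017, 0.3115]
tool_rot: [0.504, 3.1, 0.0]
contact_force: [0.5, -0.3, 0.1]
opening: -0.0002
grip_force: 0.0
```

Request:
carry_out(moves=[{"x":-0.9,"y":-0.7,"z":0,"turn":0},{"x":-0.9,"y":-0.7,"z":0,"turn":0},{"x":-0.9,"y":-0.7,"z":0,"turn":0},{"x":-0.9,"y":-0.7,"z":0,"turn":0},{"x":-0.9,"y":-0.7,"z":0,"turn":0},{"x":-0.9,"y":-0.7,"z":0,"turn":0},{"x":-0.9,"y":-0.7,"z":0,"turn":0},{"x":-0.9,"y":-0.7,"z":0,"turn":0}])

```text
t: 5.6
tool_pos: [0.577, -0.188, 0.3113]
tool_rot: [0.504, 3.101, 0.0]
contact_force: [0.4, 0.7, 1.1]
opening: -0.0004
grip_force: 0.0
```

Request:
carry_out(moves=[{"x":0,"y":0,"z":0.4,"turn":0.14},{"x":0,"y":0,"z":0.4,"turn":0.14},{"x":0,"y":0,"z":0.4,"turn":0.14},{"x":0,"y":0,"z":0.4,"turn":0.14},{"x":0,"y":0,"z":0.4,"turn":0.14},{"x":0,"y":0,"z":0.4,"turn":0.14},{"x":0,"y":0,"z":0.4,"turn":0.14},{"x":0,"y":0,"z":0.4,"turn":0.1}])

```text
t: 6.4
tool_pos: [0.5764, -0.1869, 0.2309]
tool_rot: [2.032, 2.396, -0.0]
contact_force: [-0.4, 1.5, 0.3]
opening: 0.0001
grip_force: 0.0
```

```bash
sed -i "s/tag='1'/tag='2'/" fit.py; python3 fit.py
```

```text
scene controller [200. 252.] [-0.6  2.6]
scene lever_top [160. 238.] [-0.5 -0.8]
scene lever_back [154. 248.] [ 2.9 -1. ]
scene lever_front [172. 244.] [-1.6  1.6]
side controller [346. 347.] [-3.1  0.7]
side lever_top [374. 330.] [1.1 5.6]
side lever_back [377. 346.] [0.5 2.2]
side lever_front [369. 336.] [1.1 0.9]
side start_top [311. 309.] [-5.6  1.1]
wrist controller [304. 163.] [-0.1 -1.9]
wrist lever_top [346. 240.] [ 1.3 -0.1]
wrist lever_back [345. 246.] [-0.1 -0.5]
wrist lever_front [347. 218.] [-2.1 -2.3]
wrist start_top [230.  76.] [1.7 0.9]
[ 0.56339722 -0.15536564  0.20670471 -0.00214354]
7.3 [ 0.57646687 -0.18691594  0.23128599] [-2.02593253e+00 -2.40104902e+00 -8.11969687e-05] [-0.06561597 -0.36989384 -1.16312418] -6.945386248902252e-05
```

View pics/wrist2.png

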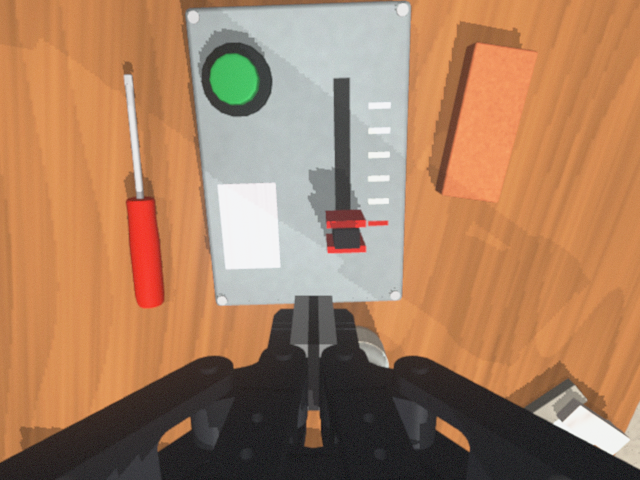

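The wrist view shows the lever at (346,232), level with the red mark (378,223), so it is at off. White marks run up from (378,201) to (379,105), the button is at (235,79), and the fingertips are at (314,300). Next I'll fit the controller pose to the marks.

```bash
cat > fine.py <<'E'
from h import *
import sys
def blobs(m,a0,a1):
    n,_,s,c=cv2.connectedComponentsWithStats(m.astype(np.uint8));return [c[i] for i in range(1,n) if a0<s[i,4]<a1]
def run(tag,p0=(.5634,-.1554,.2067)):
    o=ctrl.get_obs();im=snap('wrist','wrist%s.png'%tag);C=cam('wrist',o)
    L=lambda p,X:np.atleast_2d(X)@Ro.from_euler('z',p[2]).as_matrix().T+[p[0],p[1],0]
    h=cv2.cvtColor(im,cv2.COLOR_RGB2HSV)
    W=blobs((h[:,:,1]<60)&(h[:,:,2]>205),20,400);G=blobs((abs(h[:,:,0].astype(int)-65)<20)&(h[:,:,1]>120),300,9e4)
    M=np.array([(.058,-.045+.018*i,.045) for i in range(1,6)]);B=np.array([(-.045,.065,.067)])
    pts=[];px=[]
    for X,Q,tol in((M,W,12),(B,G,20)):
        for x,u in zip(X,proj(C,L(p0,X))):
            if len(Q):
                d=[np.hypot(*(q-u)) for q in Q];i=int(np.argmin(d))
                if d[i]<tol: pts.append(x);px.append(Q[i])
    pts=np.array(pts);px=np.array(px)
    s=least_squares(lambda p:(proj(C,L(p,pts))-px).ravel(),p0,x_scale=(.01,.01,.1));p=s.x
    print(len(px),'pose',np.round(p,4),'res',np.round(s.fun,1))
    m=(abs((h[:,:,0].astype(int)+10)%180-10)<8)&(h[:,:,1]>150)&(h[:,:,2]>60)
    Rm=Ro.from_rotvec(o['tool_rot']).as_matrix();Rc=Ro.from_euler('z',p[2]).as_matrix()
    print('t',o['t'],'tcp in controller (mm)',np.round(1e3*Rc.T@(np.array(o['tool_pos'])-[p[0],p[1],0]),1),'tool x vs ctrl y (rad)',np.round(np.arctan2(*(Rc.T@Rm[:,0])[[0,1]]),3),'F ctrl',np.round(Rc.T@o['contact_force'],1))
    v=[(l,proj(C,L(p,[(.03,l-.045,.087)]))[0].round(1)) for l in(0,.018,.036,.054,.072)]
    k=blobs((h[:,:,2]<60)&(np.hypot(*(np.indices(h.shape[:2])[::-1]-np.array(v[2][1])[:,None,None]))<90),40,2000)
    print('lever_top pred',*[(l,list(u)) for l,u in v]);print('net',[(np.round(a['pixel'],1),round(a['confidence'],2)) for a in ctrl.mark_of('wrist','lever_top')[:1]],'dark',np.round(k,0).tolist())
run(sys.argv[1])
E
python3 fine.py 3
```

```text
4 pose [ 0.5639 -0.1566  0.1998] res [ 0.1  0.1  0.2  0.2  0.5  0.  -0.6 -0.3]
t 7.3 tcp in controller (mm) [  6.3 -32.2 231.3] tool x vs ctrl y (rad) 0.031 F ctrl [-0.1 -0.3 -1.2]
lever_top pred (0, [np.float64(347.5), np.float64(239.2)]) (0.018, [np.float64(347.3), np.float64(214.4)]) (0.036, [np.float64(347.1), np.float64(188.6)]) (0.054, [np.float64(346.9), np.float64(161.9)]) (0.072, [np.float64(346.7), np.float64(134.2)])
net [(array([345.6, 238.5]), 0.85)] dark []
```

Request:
carry_out(moves=[{"x":-0.56,"y":0.24,"z":0.5,"turn":-0.03},{"x":-0.56,"y":0.24,"z":0.5,"turn":0},{"x":-0.56,"y":0.24,"z":0.5,"turn":0},{"x":-0.56,"y":0.24,"z":0.5,"turn":0},{"x":0,"y":0,"z":1,"turn":0},{"x":0,"y":0,"z":1,"turn":0},{"x":0,"y":0,"z":1,"turn":0},{"x":0,"y":0,"z":0.5,"turn":0}])

```text
t: 8.2
tool_pos: [0.6093, -0.2367, 0.0908]
tool_rot: [-1.987, -2.428, 0.001]
contact_force: [-0.6, -0.1, 0.4]
opening: 0.0
grip_force: 0.0
```

```bash
python3 fine.py 4
```

```text
1 pose [ 0.5636 -0.1567  0.1989] res [-0. -0.]
t 8.2 tcp in controller (mm) [ 29.  -87.4  90.8] tool x vs ctrl y (rad) -0.0 F ctrl [-0.6 -0.   0.4]
lever_top pred (0, [np.float64(316.7), np.float64(203.6)]) (0.018, [np.float64(316.9), np.float64(151.4)]) (0.036, [np.float64(317.0), np.float64(95.3)]) (0.054, [np.float64(317.2), np.float64(34.9)]) (0.072, [np.float64(317.4), np.float64(-30.3)])
net [(array([314. , 206.5]), 0.63)] dark [[317.0, 184.0]]
```

View pics/wrist4.png

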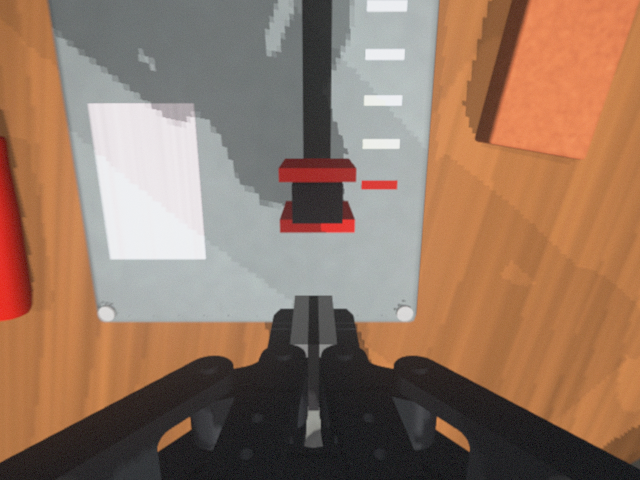

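The fingertips (314,300) are in line with the lever, which shows its near cheek at (317,218).

Request:
carry_out(moves=[{"x":0,"y":0.04,"z":0.44,"turn":0},{"x":0,"y":0,"z":0.44,"turn":0},{"x":0,"y":0,"z":0.44,"turn":0},{"x":0.15,"y":0,"z":0,"turn":0},{"x":0.15,"y":0,"z":0,"turn":0},{"x":0.15,"y":0,"z":0,"turn":0},{"x":0.1,"y":0,"z":0,"turn":0},{"x":0,"y":0,"z":0,"turn":0}])

```text
t: 9.1
tool_pos: [0.6092, -0.2233, 0.0614]
tool_rot: [1.989, 2.431, 0.0]
contact_force: [0.5, -0.2, -0.1]
opening: -0.0001
grip_force: 0.0
```

Request:
carry_out(moves=[{"x":0.1,"y":0,"z":0,"turn":0},{"x":0.1,"y":0,"z":0,"turn":0},{"x":0.1,"y":0,"z":0,"turn":0},{"x":0.1,"y":0,"z":0,"turn":0},{"x":0,"y":0,"z":0,"turn":0},{"x":0,"y":0,"z":0,"turn":0},{"x":0,"y":0,"z":0,"turn":0},{"x":0,"y":0,"z":0,"turn":0}])

```text
t: 9.9
tool_pos: [0.6071, -0.2142, 0.061]
tool_rot: [1.99, 2.43, -0.0]
contact_force: [-0.0, -3.3, 0.7]
opening: 0.0
grip_force: 1.7
```

```bash
python3 fine.py 5
```

```text
3 pose [ 0.5687 -0.1607  0.275 ] res [ 2.6  1.2 -4.6  1.9  2.1 -2.8]
t 9.9 tcp in controller (mm) [ 22.4 -62.   61. ] tool x vs ctrl y (rad) 0.076 F ctrl [-0.9 -3.1  0.7]
lever_top pred (0, [np.float64(335.0), np.float64(305.6)]) (0.018, [np.float64(331.2), np.float64(248.6)]) (0.036, [np.float64(327.0), np.float64(186.5)]) (0.054, [np.float64(322.5), np.float64(118.8)]) (0.072, [np.float64(317.5), np.float64(44.5)])
net [(array([312.2, 287.9]), 0.66)] dark [[315.0, 268.0]]
```

Request:
carry_out(moves=[{"x":0.14,"y":0,"z":0,"turn":0},{"x":0.14,"y":0,"z":0,"turn":0},{"x":0.14,"y":0,"z":0,"turn":0},{"x":0.14,"y":0,"z":0,"turn":0},{"x":0.14,"y":0,"z":0,"turn":0},{"x":0.14,"y":0,"z":0,"turn":0},{"x":0.14,"y":0,"z":0,"turn":0},{"x":0.1,"y":0,"z":0,"turn":0}])

```text
t: 10.8
tool_pos: [0.6014, -0.1864, 0.0607]
tool_rot: [-1.989, -2.43, -0.001]
contact_force: [0.0, 0.6, -0.1]
opening: -0.0002
grip_force: 0.0
```

```bash
cat > chk.py <<'E'
from h import *
import sys
p=np.array([.5636,-.1566,.199]);R=Ro.from_euler('z',p[2]).as_matrix();L=lambda X:np.atleast_2d(X)@R.T+[p[0],p[1],0]
o=ctrl.get_obs();im=snap('wrist','wrist%s.png'%sys.argv[1]);C=cam('wrist',o)
print('t',o['t'],'tcp ctrl',np.round(1e3*(o['tool_pos']-np.r_[p[:2],0])@R,1),'F ctrl',np.round(o['contact_force']@R,1),o['tool_pos'].round(4))
for q,X in(('lever_top',(.03,-.045,.087)),('lever_front',(.03,-.033,.063)),('start_top',(-.045,.065,.067))):
    for n in('wrist','scene'):
        if n=='scene': 
            if q=='lever_top': snap('scene')
            C2=cam('scene')
        else: C2=C
        for a in ctrl.mark_of(n,q)[:1]:
            w=(onz(C2,a['pixel'],X[2])-np.r_[p[:2],0])@R; print(n,q,round(a['confidence'],2),'off from nominal(mm)',np.round(1e3*(w-X),1)[:2])
E
python3 chk.py 6
```

```text
t 10.8 tcp ctrl [ 31.1 -36.7  60.7] F ctrl [ 0.2  0.6 -0.1] [ 0.6014 -0.1864  0.0607]
wrist lever_top 0.79 off from nominal(mm) [ 0.1 36.8]
scene lever_top 0.66 off from nominal(mm) [-5.8 34.2]
wrist lever_front 0.87 off from nominal(mm) [-0.8 35.8]
scene lever_front 0.6 off from nominal(mm) [ 0.8 37.9]
wrist start_top 0.71 off from nominal(mm) [-1.  -0.8]
scene start_top 0.81 off from nominal(mm) [6.  4.7]
```

View pics/wrist6.png

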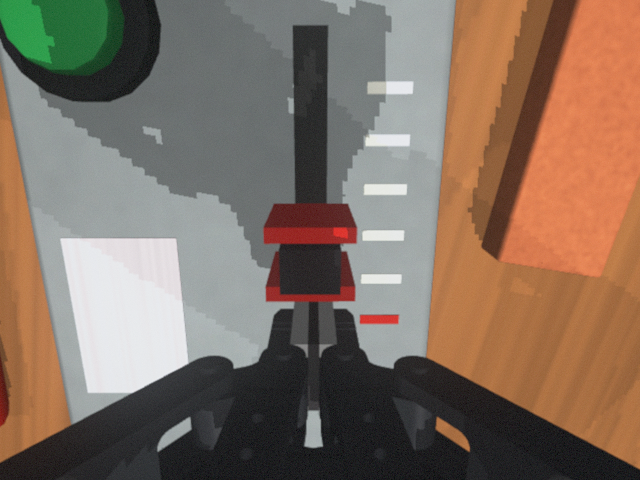

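The lever sits at click 2, with the finger clear behind it. Now one more click.

Request:
carry_out(moves=[{"x":0.11,"y":0,"z":0,"turn":0},{"x":0.11,"y":0,"z":0,"turn":0},{"x":0.11,"y":0,"z":0,"turn":0},{"x":0.11,"y":0,"z":0,"turn":0},{"x":0.11,"y":0,"z":0,"turn":0},{"x":0.09,"y":0,"z":0,"turn":0},{"x":0,"y":0,"z":0,"turn":0},{"x":0,"y":0,"z":0,"turn":0}])

```text
t: 12.0
tool_pos: [0.5983, -0.171, 0.0607]
tool_rot: [-1.989, -2.431, -0.001]
contact_force: [0.5, -0.6, 0.6]
opening: 0.0002
grip_force: 0.0
```

```bash
python3 chk.py 7
```

```text
t 12.0 tcp ctrl [ 31.2 -21.   60.7] F ctrl [ 0.4 -0.7  0.6] [ 0.5983 -0.171   0.0607]
wrist lever_top 0.73 off from nominal(mm) [-0.8 54.4]
scene lever_top 0.69 off from nominal(mm) [-6.1 58.1]
wrist lever_front 0.56 off from nominal(mm) [ 0.1 53.9]
scene lever_front 0.97 off from nominal(mm) [ 1.8 53. ]
wrist start_top 0.6 off from nominal(mm) [-0.5 -0.9]
scene start_top 0.77 off from nominal(mm) [ 2.4 -4.8]
```

Request:
carry_out(moves=[{"x":-0.3,"y":0,"z":0,"turn":0},{"x":-0.3,"y":0,"z":0,"turn":0},{"x":0,"y":0,"z":-0.7,"turn":0},{"x":0,"y":0,"z":-0.7,"turn":0},{"x":0,"y":0,"z":-0.7,"turn":0},{"x":0,"y":0,"z":-0.7,"turn":0},{"x":0,"y":-0.5,"z":0,"turn":0},{"x":0,"y":-0.5,"z":0,"turn":0}])

```text
t: 13.2
tool_pos: [0.5764, -0.1915, 0.1318]
tool_rot: [1.988, 2.431, 0.0]
contact_force: [0.5, -0.8, -1.9]
opening: 0.0002
grip_force: 0.0
```

Request:
carry_out(moves=[{"x":0.66,"y":-0.34,"z":0,"turn":0},{"x":0.66,"y":-0.34,"z":0,"turn":0},{"x":0.66,"y":-0.34,"z":0,"turn":0},{"x":0.66,"y":-0.34,"z":0,"turn":0},{"x":0.66,"y":-0.34,"z":0,"turn":0},{"x":0.66,"y":-0.34,"z":0,"turn":0},{"x":0,"y":0,"z":0.6,"turn":0},{"x":0,"y":0,"z":0.6,"turn":0}])

```text
t: 14.0
tool_pos: [0.5063, -0.1044, 0.0992]
tool_rot: [-1.989, -2.431, 0.001]
contact_force: [-0.1, -0.6, -0.3]
opening: -0.0002
grip_force: 0.0
```

```bash
python3 chk.py 8
```

```text
t 14.0 tcp ctrl [-45.8  62.5  99.2] F ctrl [-0.3 -0.5 -0.3] [ 0.5063 -0.1044  0.0992]
scene lever_top 0.98 off from nominal(mm) [-2.2 56.7]
wrist lever_front 0.76 off from nominal(mm) [ 1.  53.2]
scene lever_front 0.78 off from nominal(mm) [-1.7 53.8]
wrist start_top 0.76 off from nominal(mm) [-1.4  0.8]
scene start_top 0.77 off from nominal(mm) [ 4.4 -0.7]
```

View pics/wrist8.png

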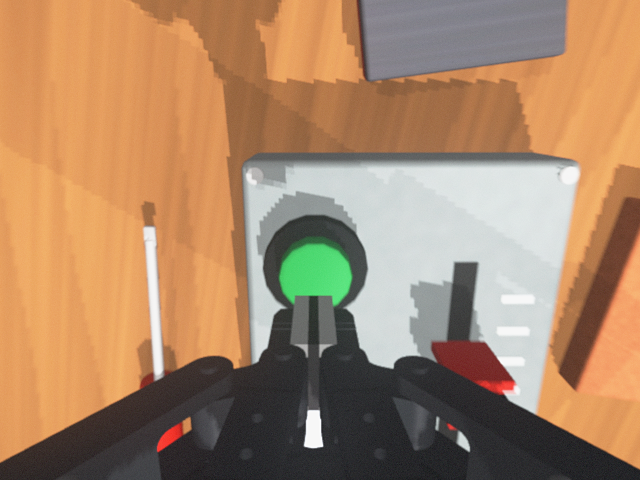

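Fingertips (314,300) are over the green button (315,270), as expected, and the lever is clear of the hand on the right.

Request:
carry_out(moves=[{"x":0.05,"y":0,"z":0.4,"turn":0},{"x":0,"y":0,"z":0.4,"turn":0},{"x":0,"y":0,"z":0.4,"turn":0},{"x":0,"y":0,"z":0.1,"turn":0},{"x":0,"y":0,"z":0.08,"turn":0},{"x":0,"y":0,"z":0.04,"turn":0},{"x":0,"y":0,"z":0,"turn":0},{"x":0,"y":0,"z":0,"turn":0}])

```text
t: 15.2
tool_pos: [0.5074, -0.1033, 0.0658]
tool_rot: [1.989, 2.431, 0.0]
contact_force: [-1.5, 1.0, 1.7]
opening: -0.0001
grip_force: 0.8
```

Request:
carry_out(moves=[{"x":0,"y":0,"z":0.05,"turn":0},{"x":0,"y":0,"z":0.05,"turn":0},{"x":0,"y":0,"z":0,"turn":0},{"x":0,"y":0,"z":0,"turn":0},{"x":0,"y":0,"z":0,"turn":0},{"x":0,"y":0,"z":0,"turn":0},{"x":0,"y":0,"z":0,"turn":0},{"x":0,"y":0,"z":0,"turn":0}])

```text
t: 16.0
tool_pos: [0.5075, -0.1033, 0.0631]
tool_rot: [1.989, 2.43, 0.001]
contact_force: [1.2, -0.5, 3.0]
opening: 0.0001
grip_force: 1.4
```

Request:
carry_out(moves=[{"x":0,"y":0,"z":0.05,"turn":0},{"x":0,"y":0,"z":0.05,"turn":0},{"x":0,"y":0,"z":0.02,"turn":0},{"x":0,"y":0,"z":0,"turn":0},{"x":0,"y":0,"z":0,"turn":0},{"x":0,"y":0,"z":0,"turn":0},{"x":0,"y":0,"z":0,"turn":0},{"x":0,"y":0,"z":0,"turn":0}])

```text
t: 16.8
tool_pos: [0.5076, -0.1033, 0.0609]
tool_rot: [1.989, 2.431, 0.0]
contact_force: [-1.7, 0.1, 8.7]
opening: -0.0003
grip_force: 4.5
```

Request:
carry_out(moves=[{"x":0,"y":0,"z":0.03,"turn":0},{"x":0,"y":0,"z":0,"turn":0},{"x":0,"y":0,"z":0,"turn":0},{"x":0,"y":0,"z":0,"turn":0},{"x":0,"y":0,"z":0,"turn":0},{"x":0,"y":0,"z":0,"turn":0},{"x":0,"y":0,"z":0,"turn":0},{"x":0,"y":0,"z":0,"turn":0}])

```text
t: 17.6
tool_pos: [0.5076, -0.1033, 0.0609]
tool_rot: [1.989, 2.431, -0.0]
contact_force: [-3.6, 1.2, 13.1]
opening: 0.0003
grip_force: 6.4
```

Request:
carry_out(moves=[{"x":0,"y":0,"z":-0.2,"turn":0},{"x":0,"y":0,"z":-0.4,"turn":0},{"x":0,"y":0,"z":-0.8,"turn":0},{"x":0,"y":0,"z":-0.8,"turn":0},{"x":0,"y":0,"z":-0.8,"turn":0},{"x":0,"y":0,"z":-0.8,"turn":0},{"x":-0.8,"y":0,"z":-0.8,"turn":0},{"x":-0.8,"y":0,"z":-0.8,"turn":0}])

```text
t: 18.4
tool_pos: [0.5141, -0.1421, 0.194]
tool_rot: [-1.987, -2.43, 0.001]
contact_force: [0.4, -0.9, -0.2]
opening: 0.0001
grip_force: 0.0
```

```bash
python3 chk.py 9
```

```text
t 18.4 tcp ctrl [-45.6  24.  194. ] F ctrl [ 0.2 -0.9 -0.2] [ 0.5141 -0.1421  0.194 ]
wrist lever_top 0.83 off from nominal(mm) [ 1.  55.3]
scene lever_top 0.76 off from nominal(mm) [-2.8 57.4]
wrist lever_front 0.76 off from nominal(mm) [ 1.3 53.9]
scene lever_front 0.89 off from nominal(mm) [-0.3 53.4]
wrist start_top 0.6 off from nominal(mm) [-0.8 -0.5]
scene start_top 0.52 off from nominal(mm) [ 3.3 -4.4]
```

View pics/wrist9.png

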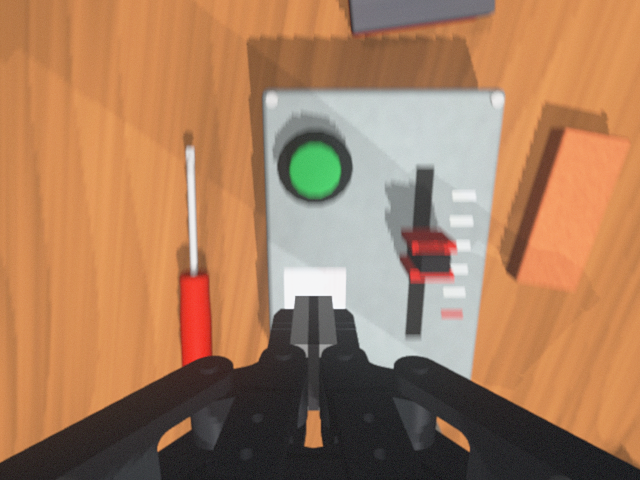

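The button at (315,170) is back up. The lever at (430,257) measures about 54 mm of travel, the third click, and the hand is clear of everything.

```bash
python3 -c "
from station import ctrl
print(ctrl.finish_job())"
```

```text
the job is handed in; nothing more can be done
None
```

I pushed the lever to the third click (measured at about 54 mm), then pressed the start button to its stop and let it come back up; nothing else was touched, and the job was handed in after about 18 s.

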